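# Set a re-assembled coffee grinder to medium by the feel of its adjusting collar

## Robot

A 6-joint arm with a two-finger parallel gripper is mounted at the origin on a cart in front of the work surface, level with it; the furniture and walls round the work are solid. World frame = base frame: x ahead of the robot, y to its left, z up, the work surface at z = 0. Lengths are in m, angles in degrees, forces in N, time in s.
With the tool pointing down it reaches from about 0.35 to 0.725 m from the base axis. Payload 4.3 kg.
Tool frame: the origin (TCP) lies at the very end of the fingers, on their centre line; the grasp point (between the pads) lies 19 mm behind it; z points along the fingers, y is the line along which they close (so a half turn about z gives the same grasp; the last joint's range is limited). The gripper opens to 85 mm and grips with 20 to 120 N. Pads are 22 mm wide; open, the fingers measure 114 mm over their backs; the gripper's body (76 mm by 85 mm) begins 54 mm behind the grasp point. The pads swing forward as they close: fully open they stand 13 mm farther back than shut.
Start: joints at [-6.32, 21.618, 4.641, 73.018, 0, 83.68], TCP at [0.575, 0, 0.231] pointing down, gripper open.
Joint ranges: [-156.06, 156.06], [-48.1, 94.91], [-58.44, 69.94], [-101.28, 121.22], [-78.64, 73.56], [-180, 180]. Speed limits (degrees/s): [147.25, 147.25, 180, 180, 180, 180].

## Interface

Orientations are given as a 3x3 rotation matrix whose columns are the frame's x, y, z axes.
In Python, from bench import bot, imaging gives the robot as it stands. The module is installed in compiled form; this text tells all that it offers.
- The arm moves only by the shell command python3 -m jog 'ROWS' [FORCE]. ROWS is a JSON object of lists of equal length, an entry for each row: "claw": the finger opening in cm, from 0 to 8.54; "linear": the shift along the tool's x, y, z in cm, a list of three; "twist": the turn about the tool's z in degrees. In form: {"claw": [claw, ...], "linear": [[tx, ty, tz], ...], "twist": [twist, ...]}. A call has 1 to 5 rows; each row is the pose to reach, as a shift and turn from the pose commanded when the call began, along the tool's axes at that moment; what a row does not reach only later rows make up. A row lasts 1/10 s, in which the tool goes at most 50 mm and 8.59 degrees, less where a joint would pass 70% of its speed; a pose out of reach is approached as far as the arm can. A call with a gripper value outside its range is refused whole. The fingers move at their own pace and stop on an object; FORCE is the grip in N (left out, the last holds). Time passes only in rows, so rows that repeat a pose let the fingers close. It gives the time, the measured TCP pose, the force, the opening and the grip force at its end, in the units of the state.
- bot.sense(): the state, without advancing time (a new reading comes with each control period).
- imaging.snapshot(name): name is "scene" or "side" or "wrist"; returns a dict with "pixels" (384x512x3 uint8, red, green, blue), "depth" (384x512 float32, m along the optical axis (not along the pixel's ray), 0 where there is no reading), "K" (3x3 intrinsics, pixels), "eye" and "orientation" of the camera in the world; the wrist camera has in their place "tool_from_camera" (4x4, takes a point from camera to tool coordinates, whose origin is the TCP and whose axes are the flange's). Camera axes: x right, y up, looking along -z (the intrinsics and any distortion apply to the point x, -y, -z); pixel columns grow to the right and rows downward; lengths in m; the calibration is good to about 2 mm. The wrist camera is an equidistant fisheye: a pixel r from the principal point sees the ray r / f radians off the axis. A picture is of the moment at which its call begins: read the wrist's pose just before it.
- bot.close_job(): hands the job in; it is judged then, once.
The state is a dict: "clock": time; "qpos": joint angles; "qd": joint speeds; "joint_efforts": joint torques, N m; "tcp_pos": TCP position; "tcp_rot": TCP orientation; "force": force on the tool from outside, world axes, zero at the start; "moment": the same for the moment, N m; "grip_width": opening from 0.0 (shut) to 1.0 (fully open); "grip_force": force on a finger pad.
Only numpy, scipy, OpenCV 4.12 (cv2) and the standard library are available. Lean on these libraries where they do the work, as an engineer would, in place of code of your own. Each camera call takes 0.05 s, during which the arm holds its last target. There are 200 camera calls.

## Task

The burrs of this coffee grinder were just put back after cleaning, so its marks mean nothing. Rock the adjusting lever gently by its wooden knob - first clockwise (seen from above) until you feel the burrs start to resist, then the other way until it resists at the coarse end - and leave it released in the middle of that free play, which is the medium grind. Then close the bean throat with its cap, fully seated, without disturbing the things around.

Things in the scene. Friction and masses are not known exactly. Their poses are not given: they have to be found in the camera images.
- grinder: Graphite coffee grinder, hopper off, fixed to the worktop: housing 144 mm across and 135 mm high, a brown grounds box on its front (up to 92 mm from the axis, 107 mm high). Origin: on the vertical axis at the underside, at worktop height; z up; -x is its front. Lever angle: 0 = knob straight out along -x, positive counter-clockwise from above.
- lever_knob (a point): Wooden knob on the collar's lever; the point is on the knob's axis, 180 mm above the worktop, and swings level 90 mm from the grinder's axis; it starts within 0.6 rad of lever angle 0. Knob 16 mm across, 156 to 191 mm high; it spins freely on its pin, so the wrist need not turn. Fingertips not below 157 mm: the black lever arm (21 mm wide at the knob) is under it.
- collar_centre (a point): Centre of the black adjusting collar, 109 mm across, 139 to 158 mm high. It turns freely (about 0.5 N at the knob) over 0.6 to 1.05 rad and stays where left; where this play lies differs each time and cannot be seen. At both ends a like springy resistance grows about 1 N per mm at the knob: 3 to 6 N is a clear feel, over 17 N strains the burrs.
- throat (a point): Centre of the rim of the steel bean throat on the grinder's axis, 172 mm above the worktop: an upright tube with a 60 mm bore, 73 mm across outside, open on top, 33 mm deep. It does not turn with the collar.
- cap: Loose cap of the throat, about 120 g, upright on the worktop: plug 52 mm across, 14 mm high, tapered foot; above it a flange 84 mm across (14 to 22.5 mm), then a wooden knob 20 mm across (22 to 54 mm) to lift it by. Origin: centre of the plug's underside; z up. Seated, the flange lies on the throat's rim: the origin is then 14 mm below throat.
- mug_blue: The blue mug, a loose bystander; origin at its underside.
- moka_pot: The moka pot, a loose bystander; origin at its underside.
- tin: The food tin, a loose bystander; origin at its underside.
- timer: The kitchen timer, a loose bystander; origin at its underside.

How it is judged:
By the outcome, as a careful person would: the job done as asked, in the order asked, and still so for the second after the job is handed in, with the robot touching nothing.
It also fails if it takes over 72 s, if anything falls off the work surface, if the arm or the gripper's body presses on something with over 40 N, if the wrist force passes 120 N, or if a joint passes its speed limit or range.

## Working session

There is one attempt and no reset: what is moved stays moved. The work goes in short steps, Python scripts to look and compute and a shell command to move; the robot and the scene stay as the last step left them, time stands still between calls to the robot, and variables do not carry over. Pictures are saved under pics/ and viewed, at most 11 in all, crops included, and the job is handed in when it is done.

```bash
mkdir -p pics
cat > h.py <<'E'
import numpy as np, cv2
from bench import bot, imaging
def cloud(s):
    K=s["K"];d=s["depth"];v,u=np.mgrid[:d.shape[0],:d.shape[1]]
    p=np.stack([(u-K[0,2])/K[0,0]*d,-(v-K[1,2])/K[1,1]*d,-d],-1)
    return p@np.array(s["orientation"]).T+np.array(s["eye"])
def save(s,n): cv2.imwrite(f"pics/{n}.png",s["pixels"][...,::-1])
E
python3 - <<'E'
from h import *
for n in ("scene","side"):
    s=imaging.snapshot(n); save(s,n); np.savez(n,**s); print(n,s["eye"],s["K"].tolist(),s["orientation"], [k for k in s])
st=bot.sense(); print(st)
E
```

```text
scene [-0.29935952 -0.78456363  0.73059209] [[481.50072073016355, 0.0, 261.0963290816733], [0.0, 481.50072073016355, 197.56851351663082], [0.0, 0.0, 1.0]] [[ 0.72323911  0.29393568 -0.6249216 ]
 [-0.6904245   0.32801689 -0.64476269]
 [ 0.01546608  0.89777878  0.44017504]] ['pixels', 'depth', 'K', 'eye', 'orientation']
side [0.04545574 1.19114035 0.99087517] [[473.2772164899341, 0.0, 252.07535994865222], [0.0, 473.2772164899341, 189.26099589610692], [0.0, 0.0, 1.0]] [[-0.90061614  0.25819796 -0.34960603]
 [-0.43460644 -0.52986027  0.72826186]
 [ 0.00279338  0.80782542  0.58941521]] ['pixels', 'depth', 'K', 'eye', 'orientation']
{'clock': 0.1, 'qpos': array([-6.31962764e+00,  2.16577232e+01,  4.56897970e+00,  7.30164058e+01,
       -8.67134131e-04,  8.36789489e+01]), 'qd': array([ 0.06348427, -0.00122534,  0.10442606, -0.0491188 ,  0.01019589,
       -0.07695544]), 'joint_efforts': array([ 1.23975104e-03, -4.64693749e+01,  2.70581460e+01,  1.20317750e-02,
       -1.20622694e-04,  2.24793462e-05]), 'tcp_pos': array([5.74412730e-01, 6.73389385e-05, 2.30443292e-01]), 'tcp_rot': array([[-2.46874641e-05,  9.99998333e-01, -1.82571432e-03],
       [ 9.99999982e-01,  2.50288536e-05,  1.86966939e-04],
       [ 1.87012323e-04, -1.82570967e-03, -9.99998316e-01]]), 'force': array([1.20386635, 0.17939961, 0.71403254]), 'moment': array([-0.04867969,  0.04453227,  0.03268967]), 'grip_force': 0.0, 'grip_width': 0.9987377785252959}
```

View pics/scene.png

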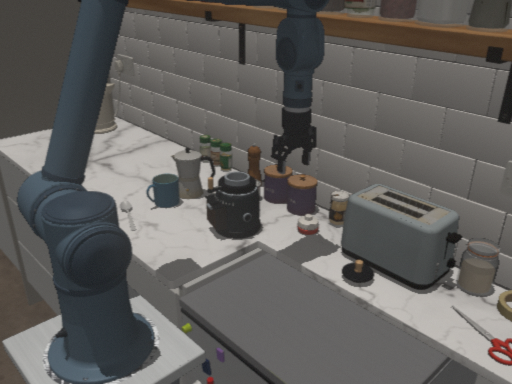

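View pics/side.png

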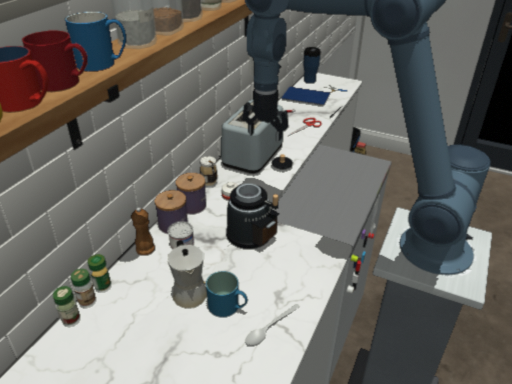

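The scene view shows the grinder at about (236,205), its throat rim at (237,180), the knob at (211,184), and the cap at (358,270) in front of the toaster. The side view shows the throat at (251,194), the knob at (275,200) and the cap at (283,161).

Run:
```python
from h import *
for n,pts in (("scene",[(237,180),(211,184),(358,270),(359,265),(308,225),(165,190),(187,172),(302,195),(278,185)]),("side",[(251,194),(275,200),(283,161),(282,157),(229,188),(223,292),(187,275)])):
    s=dict(np.load(n+".npz")); P=cloud(s)
    for u,v in pts: print(n,(u,v),P[v,u].round(3))
    # height bands
    z=P[...,2]; ok=s["depth"]>0
    if n=="scene": B={"throat":(215,260,168,195),"cap":(335,380,255,290)}
    else: B={"throat":(230,275,178,215),"cap":(268,300,148,175)}
    for k,(a,b,c,d) in B.items():
        Q=P[c:d,a:b].reshape(-1,3)
        for lo,hi in ((.155,.166),(.168,.176),(.176,.195),(.012,.027),(.03,.06)):
            q=Q[(Q[:,2]>lo)&(Q[:,2]<hi)]
            if len(q)>5: print(k,(lo,hi),len(q),q.min(0).round(3),q.max(0).round(3),q.mean(0).round(3))
    im=cv2.resize(s["pixels"][160:290,190:390] if n=="scene" else s["pixels"][140:260,190:320],None,fx=4,fy=4,interpolation=cv2.INTER_CUBIC)
    cv2.imwrite(f"pics/{n}_c.png",im[:600,:800,::-1])
```

```text
scene (237, 180) [0.561 0.208 0.144]
scene (211, 184) [0.451 0.191 0.171]
scene (358, 270) [ 0.594 -0.223  0.027]
scene (359, 265) [ 0.593 -0.225  0.043]
scene (308, 225) [0.665 0.01  0.034]
scene (165, 190) [0.453 0.437 0.065]
scene (187, 172) [0.55  0.449 0.097]
scene (302, 195) [0.743 0.106 0.073]
scene (278, 185) [0.746 0.215 0.069]
throat (0.155, 0.166) 329 [0.469 0.129 0.155] [0.595 0.24  0.166] [0.531 0.175 0.159]
throat (0.168, 0.176) 109 [0.505 0.144 0.168] [0.577 0.22  0.175] [0.54  0.183 0.171]
throat (0.012, 0.027) 23 [0.719 0.277 0.012] [0.849 0.554 0.025] [0.814 0.493 0.017]
throat (0.03, 0.06) 100 [0.707 0.273 0.031] [0.802 0.392 0.06 ] [0.765 0.343 0.049]
cap (0.012, 0.027) 579 [ 0.557 -0.263  0.012] [ 0.655 -0.155  0.027] [ 0.604 -0.222  0.021]
cap (0.03, 0.06) 180 [ 0.586 -0.248  0.03 ] [ 0.655 -0.184  0.058] [ 0.629 -0.225  0.042]
side (251, 194) [0.542 0.163 0.14 ]
side (275, 200) [0.447 0.205 0.178]
side (283, 161) [ 0.59  -0.212  0.028]
side (282, 157) [ 0.593 -0.207  0.048]
side (229, 188) [0.686 0.04  0.037]
side (223, 292) [0.492 0.441 0.012]
side (187, 275) [0.549 0.516 0.123]
throat (0.155, 0.166) 375 [0.449 0.135 0.155] [0.591 0.245 0.166] [0.53  0.2   0.158]
throat (0.168, 0.176) 115 [0.449 0.15  0.168] [0.574 0.225 0.175] [0.535 0.189 0.171]
throat (0.176, 0.195) 10 [0.449 0.196 0.178] [0.456 0.207 0.189] [0.453 0.202 0.183]
throat (0.03, 0.06) 53 [0.665 0.    0.03 ] [0.689 0.054 0.055] [0.677 0.03  0.042]
cap (0.012, 0.027) 229 [ 0.553 -0.306  0.013] [ 0.651 -0.172  0.027] [ 0.6   -0.216  0.02 ]
cap (0.03, 0.06) 78 [ 0.584 -0.275  0.03 ] [ 0.65  -0.191  0.058] [ 0.624 -0.222  0.043]
```

View pics/scene_c.png

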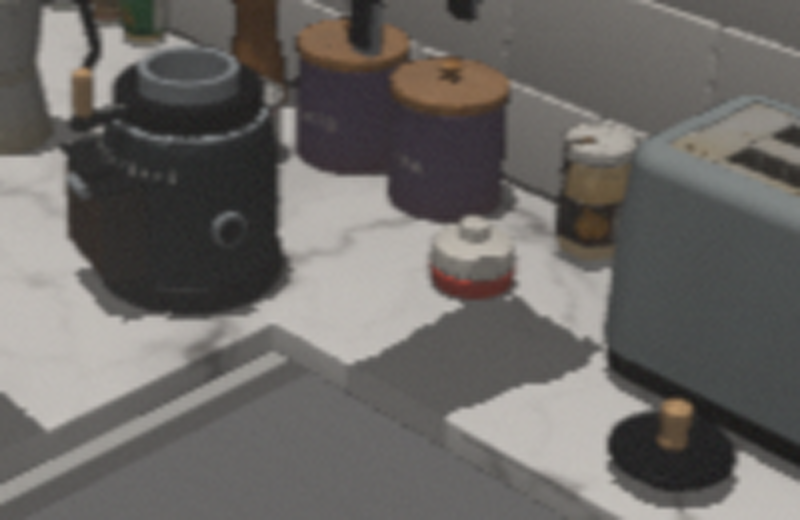

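View pics/side_c.png

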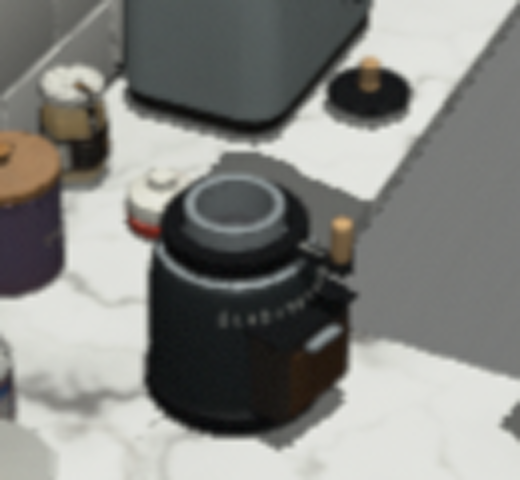

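The crops confirm that the knob is upright on the lever at the grinder's front, and the cap stands upright with clear space around its knob. My estimates are knob (0.456, 0.196), throat (0.539, 0.185) and cap (0.597, -0.219). I'll go above the knob with the fingers turned to close along world y.

```bash
python3 -m jog '{"claw":[4,4,4,4,4],"linear":[[4,-2.4,0],[8,-4.8,0],[12,-7.2,0],[16,-9.6,0],[19.6,-11.8,0]],"twist":[-8.5,-17,-25.5,-34,-42.5]}' 20
python3 -m jog '{"claw":[4,4,4,4,4],"linear":[[0,0,0],[0,0,0],[0,0,0],[0,0,0],[0,0,0]],"twist":[-8.5,-17,-25.5,-34,-42.5]}'
python3 -m jog '{"claw":[4,4,4],"linear":[[0,0,0],[0,0,0],[0,0,0]],"twist":[-5,-5,-5]}'
python3 - <<'E'
from h import *
st=bot.sense(); s=imaging.snapshot("wrist"); save(s,"w1")
np.savez("w1",tp=st["tcp_pos"],tr=st["tcp_rot"],**s)
print(st["qpos"],st["tcp_pos"],st["tcp_rot"].round(3).tolist(),st["force"],s["K"],s["tool_from_camera"],s.keys())
E
```

```text
clock: 0.6
tcp_pos: [0.4553, 0.1974, 0.2309]
tcp_rot: [[-0.68, 0.733, -0.001], [0.733, 0.68, 0.0], [0.001, -0.001, -1.0]]
force: [0.3, 1.0, 0.8]
grip_width: 0.465
grip_force: 0.0
clock: 1.1
tcp_pos: [0.4566, 0.196, 0.2309]
tcp_rot: [[-0.997, 0.081, -0.001], [0.081, 0.997, -0.0], [0.001, -0.0, -1.0]]
force: [0.2, 0.6, 0.2]
grip_width: 0.469
grip_force: 0.0
clock: 1.4
tcp_pos: [0.4568, 0.1959, 0.231]
tcp_rot: [[-1.0, 0.002, -0.001], [0.002, 1.0, -0.0], [0.001, -0.0, -1.0]]
force: [0.2, 0.1, 0.1]
grip_width: 0.465
grip_force: 0.0
[ 1.59009632e+01  1.25792560e+01 -7.86039823e+00  6.95972641e+01
 -8.82105733e-04  1.60089509e+01] [0.45677054 0.19593627 0.23102858] [[-1.0, 0.002, -0.001], [0.002, 1.0, -0.0], [0.001, -0.0, -1.0]] [0.21208672 0.10229354 0.09306154] [[297.31863964   0.         250.96291728]
 [  0.         297.31863964 196.99684453]
 [  0.           0.           1.        ]] [[ 2.40066183e-04  9.51114035e-01  3.08839820e-01  7.75997806e-02]
 [ 9.99999936e-01 -1.45861331e-04 -3.28116396e-04  2.10607964e-04]
 [-2.67028322e-04  3.08839879e-01 -9.51114009e-01 -1.41754462e-01]
 [ 0.00000000e+00  0.00000000e+00  0.00000000e+00  1.00000000e+00]] dict_keys(['pixels', 'depth', 'K', 'tool_from_camera'])
```

View pics/w1.png

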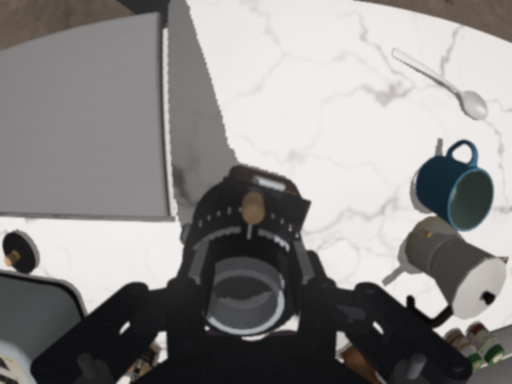

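The wrist view shows the knob top near (254,200), the throat rim ellipse centred near (246,293) behind it, and the grounds box front near (268,182). I'll cast rays through these.

```bash
cat >> h.py <<'E'
def wray(s,uv,tp,tr,z):
    K=s["K"];uv=np.atleast_2d(uv).astype(float)
    d=(uv-[K[0,2],K[1,2]])/K[0,0]; r=np.hypot(*d.T)+1e-9
    c=np.c_[np.sin(r)*d[:,0]/r,-np.sin(r)*d[:,1]/r,-np.cos(r)]
    T=s["tool_from_camera"]; o=tp+tr@T[:3,3]; w=c@T[:3,:3].T@tr.T
    return o+w*((z-o[2])/w[:,2])[:,None]
def circ(P):
    A=np.c_[2*P[:,:2],np.ones(len(P))];x=np.linalg.lstsq(A,(P[:,:2]**2).sum(1),rcond=None)[0]
    return x[:2],np.sqrt(x[2]+x[0]**2+x[1]**2)
E
python3 - <<'E'
from h import *
s=dict(np.load("w1.npz"));tp,tr=s["tp"],s["tr"]
im=s["pixels"]; c=im[170:345,175:330]
hsv=cv2.cvtColor(im,cv2.COLOR_RGB2HSV)
m=((hsv[...,0]>5)&(hsv[...,0]<25)&(hsv[...,1]>70)&(hsv[...,2]>60)).astype(np.uint8); 
k=np.argwhere(m[185:235,235:275])+[185,235]; print("knob px",len(k),k.min(0),k.max(0),k.mean(0))
print("knobtop/centre", wray(s,[[254,198],[253,207],[252,216]],tp,tr,.191).round(4).tolist(), wray(s,[[k.mean(0)[1],k.mean(0)[0]]],tp,tr,.178))
# depth based: rim points
d=s["depth"];v,u=np.mgrid[:384,:512];P=wray(s,np.c_[u.ravel(),v.ravel()],tp,tr,.172).reshape(384,512,3)
T=s["tool_from_camera"];K=s["K"];dd=np.stack([(u-K[0,2])/K[0,0],(v-K[1,2])/K[0,0]],-1);r=np.hypot(dd[...,0],dd[...,1])+1e-9
C=np.stack([np.tan(r)*dd[...,0]/r,-np.tan(r)*dd[...,1]/r,-np.ones_like(r)],-1)*d[...,None]
W=(C@T[:3,:3].T+T[:3,3])@tr.T+tp
sel=(abs(W[...,2]-.172)<.003)&(d>0)&(u>190)&(u<300)&(v>240)&(v<340)
q=W[sel];print("rim n",len(q),q.min(0),q.max(0),circ(q)); 
sel=(W[...,2]>.18)&(d>0)&(u>235)&(u<275)&(v>185)&(v<235); q=W[sel];print("knob depth",len(q),q.min(0),q.max(0),q.mean(0))
cv2.imwrite("pics/w1c.png",cv2.resize(c,None,fx=3.4,fy=3.4,interpolation=cv2.INTER_CUBIC)[...,::-1])
E
```

```text
knob px 604 [192 242] [224 264] [208.07284768 252.82615894]
knobtop/centre [[0.4389, 0.1982, 0.191], [0.445, 0.1976, 0.191], [0.4513, 0.1969, 0.191]] [[0.45051443 0.19751739 0.178     ]]
rim n 1224 [0.50366344 0.15538061 0.16900165] [0.57702464 0.22378757 0.17290236] (array([0.53985433, 0.18811141]), np.float64(0.032966056164089465))
knob depth 440 [0.44301866 0.18938194 0.18009733] [0.4579924  0.20447516 0.19088091] [0.4492928  0.19718931 0.18760372]
```

View pics/w1c.png

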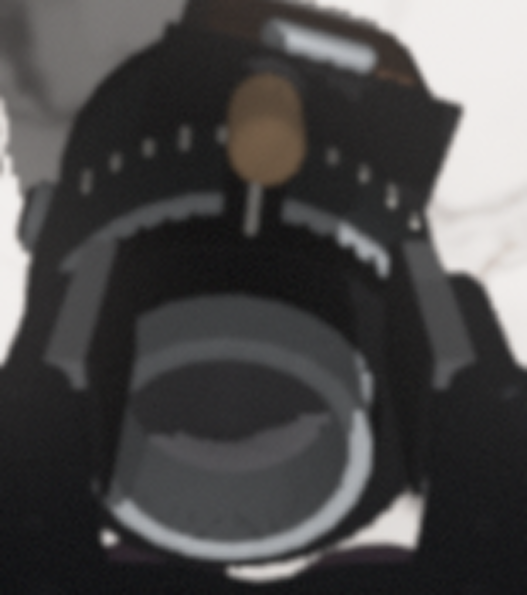

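Knob axis is about (0.450, 0.197) and the throat centre about (0.540, 0.188), 90.5 mm apart as expected. Next I descend with open fingers either side of the knob and narrow them loosely.

```bash
python3 -m jog '{"claw":[4,4,4,4,4],"linear":[[0.67,0.1,1],[0.67,0.1,3],[0.67,0.1,5],[0.67,0.1,6.2],[0.67,0.1,6.7]],"twist":[5.7,5.7,5.7,5.7,5.7]}'
python3 -m jog '{"claw":[2.2,2.2,2.2,2.2],"linear":[[0,0,0],[0,0,0],[0,0,0],[0,0,0]],"twist":[0,0,0,0]}'
```

```text
clock: 1.95
tcp_pos: [0.4494, 0.1967, 0.163]
tcp_rot: [[-0.995, 0.1, -0.002], [0.1, 0.995, -0.001], [0.002, -0.001, -1.0]]
force: [-0.3, 0.0, 0.8]
grip_width: 0.468
grip_force: 0.0
clock: 2.35
tcp_pos: [0.451, 0.1972, 0.1651]
tcp_rot: [[-0.995, 0.099, 0.002], [0.099, 0.995, 0.0], [-0.002, 0.001, -1.0]]
force: [0.8, -0.1, -0.7]
grip_width: 0.257
grip_force: 0.0
```

```bash
python3 -m jog '{"claw":[2.2,2.2,2.2,2.2],"linear":[[-0.005,0.31,0],[-0.02,0.63,0],[-0.05,0.94,0],[-0.05,0.94,0]],"twist":[2,4,6,6]}'
```

```text
clock: 2.75
tcp_pos: [0.4521, 0.2066, 0.1647]
tcp_rot: [[-0.979, 0.202, 0.001], [0.202, 0.979, 0.0], [-0.001, 0.0, -1.0]]
force: [0.4, 0.9, 0.4]
grip_width: 0.255
grip_force: 0.0
```

```bash
python3 -m jog '{"claw":[2.2,2.2,2.2,2.2],"linear":[[-0.005,0.31,0],[-0.02,0.63,0],[-0.05,0.94,0],[-0.05,0.94,0]],"twist":[2,4,6,6]}'
```

```text
clock: 3.15
tcp_pos: [0.4544, 0.2156, 0.1646]
tcp_rot: [[-0.953, 0.303, 0.001], [0.303, 0.953, 0.0], [-0.001, 0.0, -1.0]]
force: [0.9, 0.2, 0.1]
grip_width: 0.26
grip_force: 0.0
```

```bash
python3 -m jog '{"claw":[2.2,2.2,2.2,2.2],"linear":[[-0.005,0.31,0],[-0.02,0.63,0],[-0.05,0.94,0],[-0.05,0.94,0]],"twist":[2,4,6,6]}'
```

```text
clock: 3.55
tcp_pos: [0.4576, 0.2243, 0.1644]
tcp_rot: [[-0.916, 0.401, 0.0], [0.401, 0.916, 0.0], [-0.0, 0.0, -1.0]]
force: [-0.6, -0.3, 0.7]
grip_width: 0.258
grip_force: 0.0
```

```bash
python3 -m jog '{"claw":[2.2,2.2,2.2,2.2],"linear":[[-0.005,0.31,0],[-0.02,0.63,0],[-0.05,0.94,0],[-0.05,0.94,0]],"twist":[2,4,6,6]}'
python3 - <<'E'
from h import *
st=bot.sense(); s=imaging.snapshot("wrist"); save(s,"w2")
np.savez("w2",tp=st["tcp_pos"],tr=st["tcp_rot"],**s)
E
```

```text
clock: 3.95
tcp_pos: [0.4618, 0.2326, 0.1644]
tcp_rot: [[-0.869, 0.494, 0.0], [0.494, 0.869, 0.0], [-0.0, 0.0, -1.0]]
force: [-0.4, -0.3, -0.4]
grip_width: 0.26
grip_force: 0.0
```

View pics/w2.png

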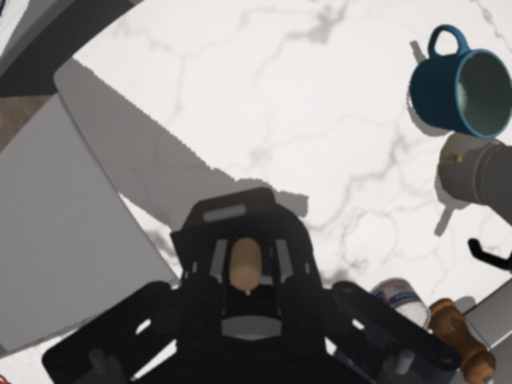

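The wrist view shows the knob at (246,265), between the fingers and being carried along. I'll continue.

```bash
python3 -m jog '{"claw":[2.2,2.2,2.2,2.2],"linear":[[-0.005,0.31,0],[-0.02,0.63,0],[-0.05,0.94,0],[-0.05,0.94,0]],"twist":[2,4,6,6]}'
```

```text
clock: 4.4
tcp_pos: [0.4661, 0.2396, 0.1642]
tcp_rot: [[-0.813, 0.583, -0.001], [0.583, 0.813, -0.002], [-0.0, -0.002, -1.0]]
force: [-1.9, -3.1, 2.6]
grip_width: 0.259
grip_force: 1.8
```

```bash
python3 -m jog '{"claw":[2.2,2.2,2.2,2.2],"linear":[[0,0.1,0],[0,0.1,0],[0,0.1,0],[0,0.1,0]],"twist":[0.5,0.5,0.5,0.5]}'
python3 -m jog '{"claw":[2.2],"linear":[[0,0,0]],"twist":[0]}'
python3 -m jog '{"claw":[2.2],"linear":[[0,0,0]],"twist":[0]}'
```

```text
clock: 4.8
tcp_pos: [0.4668, 0.2406, 0.1642]
tcp_rot: [[-0.807, 0.59, -0.001], [0.59, 0.807, -0.001], [-0.0, -0.002, -1.0]]
force: [-2.7, -4.2, 2.9]
grip_width: 0.254
grip_force: 2.6
clock: 4.9
tcp_pos: [0.4668, 0.2406, 0.1642]
tcp_rot: [[-0.807, 0.59, -0.001], [0.59, 0.807, -0.001], [-0.0, -0.002, -1.0]]
force: [-2.4, -4.3, 2.6]
grip_width: 0.257
grip_force: 2.6
clock: 5.0
tcp_pos: [0.4668, 0.2406, 0.1642]
tcp_rot: [[-0.807, 0.59, -0.001], [0.59, 0.807, -0.001], [-0.0, -0.002, -1.0]]
force: [-3.8, -3.7, 3.3]
grip_width: 0.254
grip_force: 2.6
```

Clear resistance, about 5 N clockwise, with the TCP at lever direction 35.7°. Now back the other way; the first 30° is surely free.

```bash
python3 -m jog '{"claw":[2.2,2.2,2.2,2.2,2.2],"linear":[[-0.03,-0.78,0],[-0.14,-1.56,0],[-0.31,-2.33,0],[-0.54,-3.08,0],[-0.84,-3.8,0]],"twist":[-5,-10,-15,-20,-25]}'
python3 -m jog '{"claw":[2.2,2.2,2.2,2.2],"linear":[[-0.01,-0.47,0],[-0.03,-0.78,0],[-0.03,-0.78,0],[-0.03,-0.78,0]],"twist":[-3,-5,-5,-5]}'
```

```text
clock: 5.5
tcp_pos: [0.4522, 0.2065, 0.1645]
tcp_rot: [[-0.982, 0.189, 0.001], [0.189, 0.982, 0.003], [-0.001, 0.003, -1.0]]
force: [0.4, 0.8, -0.1]
grip_width: 0.251
grip_force: 0.3
clock: 5.9
tcp_pos: [0.451, 0.1984, 0.1645]
tcp_rot: [[-0.994, 0.108, 0.001], [0.108, 0.994, 0.001], [-0.001, 0.001, -1.0]]
force: [0.3, -1.1, 1.1]
grip_width: 0.252
grip_force: 0.0
```

```bash
python3 -m jog '{"claw":[2.2,2.2,2.2,2.2],"linear":[[-0.005,-0.31,0],[-0.02,-0.63,0],[-0.05,-0.94,0],[-0.05,-0.94,0]],"twist":[-2,-4,-6,-6]}'
```

```text
clock: 6.3
tcp_pos: [0.4503, 0.1889, 0.1644]
tcp_rot: [[-1.0, 0.004, 0.001], [0.004, 1.0, 0.001], [-0.001, 0.001, -1.0]]
force: [0.1, 0.0, -0.4]
grip_width: 0.256
grip_force: 0.0
```

```bash
python3 -m jog '{"claw":[2.2,2.2,2.2,2.2],"linear":[[-0.005,-0.31,0],[-0.02,-0.63,0],[-0.05,-0.94,0],[-0.05,-0.94,0]],"twist":[-2,-4,-6,-6]}'
```

```text
clock: 6.7
tcp_pos: [0.4507, 0.1794, 0.1644]
tcp_rot: [[-0.995, -0.1, 0.0], [-0.1, 0.995, 0.0], [-0.0, 0.0, -1.0]]
force: [0.7, 0.0, 0.4]
grip_width: 0.258
grip_force: 0.0
```

```bash
python3 -m jog '{"claw":[2.2,2.2,2.2,2.2],"linear":[[-0.005,-0.31,0],[-0.02,-0.63,0],[-0.05,-0.94,0],[-0.05,-0.94,0]],"twist":[-2,-4,-6,-6]}'
```

```text
clock: 7.1
tcp_pos: [0.452, 0.1702, 0.1644]
tcp_rot: [[-0.979, -0.203, 0.0], [-0.203, 0.979, 0.001], [-0.0, 0.001, -1.0]]
force: [-0.5, 0.9, -0.4]
grip_width: 0.258
grip_force: 0.3
```

```bash
python3 -m jog '{"claw":[2.2,2.2,2.2,2.2],"linear":[[-0.005,-0.31,0],[-0.02,-0.63,0],[-0.05,-0.94,0],[-0.05,-0.94,0]],"twist":[-2,-4,-6,-6]}'
```

```text
clock: 7.5
tcp_pos: [0.4539, 0.1628, 0.1643]
tcp_rot: [[-0.952, -0.305, -0.001], [-0.305, 0.952, 0.005], [-0.001, 0.005, -1.0]]
force: [-1.6, 5.4, 0.9]
grip_width: 0.255
grip_force: 3.1
```

```bash
python3 -m jog '{"claw":[2.2,2.2],"linear":[[0,0,0],[0,0,0]],"twist":[0,0]}'
python3 -m jog '{"claw":[2.2],"linear":[[0,0,0]],"twist":[0]}'
python3 -m jog '{"claw":[2.2],"linear":[[0,0,0]],"twist":[0]}'
```

```text
clock: 7.7
tcp_pos: [0.4539, 0.163, 0.1643]
tcp_rot: [[-0.952, -0.305, -0.001], [-0.305, 0.952, 0.005], [-0.001, 0.005, -1.0]]
force: [-1.3, 5.9, 0.5]
grip_width: 0.26
grip_force: 3.0
clock: 7.8
tcp_pos: [0.4539, 0.163, 0.1643]
tcp_rot: [[-0.952, -0.305, -0.001], [-0.305, 0.952, 0.005], [-0.001, 0.005, -1.0]]
force: [-2.5, 5.7, 0.6]
grip_width: 0.256
grip_force: 3.0
clock: 7.9
tcp_pos: [0.4539, 0.163, 0.1643]
tcp_rot: [[-0.952, -0.305, -0.001], [-0.305, 0.952, 0.005], [-0.001, 0.005, -1.0]]
force: [-2.2, 5.5, 0.6]
grip_width: 0.256
grip_force: 3.0
```

Coarse end found: about 6 N with the TCP at -16.2°. Correcting for the spring, the middle of the free play is at about 10.1°. I'll go there, then close on the knob to centre it.

```bash
python3 -m jog '{"claw":[2.2,2.2,2.2,2.2,2.2],"linear":[[-0.05,0.94,0],[-0.2,1.87,0],[-0.44,2.78,0],[-0.78,3.66,0],[-0.95,4.02,0]],"twist":[6,12,18,24,26.5]}'
python3 -m jog '{"claw":[2.2,2.2],"linear":[[0,0,0],[0,0,0]],"twist":[0,0]}'
python3 -c "
from h import *
p=bot.sense()['tcp_pos'][:2]-[.540,.188];print(np.degrees(np.arctan2(p[1],-p[0])),np.hypot(*p))"
```

```text
clock: 8.4
tcp_pos: [0.4511, 0.2028, 0.1643]
tcp_rot: [[-0.988, 0.155, 0.0], [0.155, 0.988, -0.0], [-0.0, -0.0, -1.0]]
force: [-1.2, -0.3, 0.4]
grip_width: 0.259
grip_force: 0.2
clock: 8.6
tcp_pos: [0.4511, 0.2021, 0.1643]
tcp_rot: [[-0.989, 0.151, 0.0], [0.151, 0.989, -0.0], [-0.0, -0.0, -1.0]]
force: [0.3, 0.9, 0.1]
grip_width: 0.256
grip_force: 0.0
9.016576660258508 0.09000182788833377
```

```bash
python3 -m jog '{"claw":[2.2,1.2,1.2,1.2,1.2],"linear":[[0,0.17,0],[0,0.17,0],[0,0.17,0],[0,0.17,0],[0,0.17,0]],"twist":[1.1,1.1,1.1,1.1,1.1]}' 20
python3 -m jog '{"claw":[1.2,1.2],"linear":[[0,0,0],[0,0,0]],"twist":[0,0]}'
python3 -c "
from h import *
p=bot.sense()['tcp_pos'][:2]-[.540,.188];print(np.degrees(np.arctan2(p[1],-p[0])),np.hypot(*p))"
```

```text
clock: 9.1
tcp_pos: [0.4514, 0.2036, 0.1644]
tcp_rot: [[-0.985, 0.17, 0.0], [0.17, 0.985, 0.0], [-0.0, 0.0, -1.0]]
force: [0.3, 0.4, 0.9]
grip_width: 0.172
grip_force: 20.8
clock: 9.3
tcp_pos: [0.4514, 0.2037, 0.1644]
tcp_rot: [[-0.985, 0.17, 0.0], [0.17, 0.985, 0.0], [-0.0, 0.0, -1.0]]
force: [-0.3, -0.1, 1.0]
grip_width: 0.177
grip_force: 20.8
10.034398033340205 0.08997012317124696
```

```bash
python3 -m jog '{"claw":[2.4,4,4,4,4],"linear":[[0,0,0],[0,0,0],[0,0,0],[0,0,0],[0,0,-1.5]],"twist":[0,0,0,0,0]}'
python3 -m jog '{"claw":[4,4,4],"linear":[[0,0,-3],[0,0,-5.5],[0,0,-5.5]],"twist":[0,0,0]}'
python3 - <<'E'
from h import *
for n in ("scene","side"):
    s=dict(np.load(n+".npz"));P=cloud(s).reshape(-1,3)
    for lo,hi in ((.05,.1),(.1,.16)):
        q=P[(P[:,2]>lo)&(P[:,2]<hi)&(P[:,0]>.55)&(P[:,0]<.8)&(P[:,1]<-.05)&(P[:,1]>-.55)]
        for y in np.arange(-.5,-.05,.05):
            w=q[abs(q[:,1]-y)<.01]
            if len(w)>3: print(n,lo,round(y,2),np.percentile(w[:,0],2).round(3))
E
```

```text
clock: 9.8
tcp_pos: [0.4499, 0.2032, 0.1777]
tcp_rot: [[-0.985, 0.17, -0.004], [0.17, 0.985, -0.001], [0.003, -0.002, -1.0]]
force: [0.2, -0.1, 1.6]
grip_width: 0.473
grip_force: 0.0
clock: 10.1
tcp_pos: [0.4536, 0.2043, 0.2379]
tcp_rot: [[-0.985, 0.17, 0.006], [0.17, 0.985, 0.002], [-0.006, 0.003, -1.0]]
force: [0.7, 0.4, -0.7]
grip_width: 0.471
grip_force: 0.0
scene 0.05 -0.45 0.741
scene 0.05 -0.4 0.75
scene 0.05 -0.35 0.646
scene 0.05 -0.3 0.647
scene 0.05 -0.25 0.647
scene 0.05 -0.2 0.647
scene 0.05 -0.15 0.646
scene 0.1 -0.45 0.748
scene 0.1 -0.4 0.709
scene 0.1 -0.35 0.649
scene 0.1 -0.3 0.649
scene 0.1 -0.25 0.649
scene 0.1 -0.2 0.649
scene 0.1 -0.15 0.649
side 0.05 -0.35 0.647
side 0.05 -0.25 0.644
side 0.05 -0.2 0.643
side 0.05 -0.15 0.645
side 0.05 -0.1 0.663
side 0.1 -0.3 0.648
side 0.1 -0.25 0.646
side 0.1 -0.2 0.647
side 0.1 -0.15 0.647
side 0.1 -0.1 0.665
```

```bash
python3 -m jog '{"claw":[4,4,4,4,4],"linear":[[-2.1,-3.9,0],[-4.2,-7.8,0],[-6.3,-11.7,0],[-8.4,-15.6,0],[-10.5,-19.6,0]],"twist":[0,0,0,0,0]}'
python3 -m jog '{"claw":[4,4,4,4,4],"linear":[[-2.1,-3.9,0],[-4.2,-7.8,0],[-6.3,-11.7,0],[-8.4,-15.6,0],[-10.3,-19.6,0]],"twist":[-2,-4,-6,-8,-9.8]}'
python3 -m jog '{"claw":[4,4,4,4],"linear":[[0,0,0],[0,0,0],[0,0,0],[0,0,0]],"twist":[0,0,0,0]}'
python3 - <<'E'
from h import *
st=bot.sense(); s=imaging.snapshot("wrist"); save(s,"w3")
np.savez("w3",tp=st["tcp_pos"],tr=st["tcp_rot"],**s); tp,tr=st["tcp_pos"],st["tcp_rot"]
hsv=cv2.cvtColor(s["pixels"],cv2.COLOR_RGB2HSV)
m=((hsv[...,0]>5)&(hsv[...,0]<25)&(hsv[...,1]>70)&(hsv[...,2]>60)).astype(np.uint8)
n,l,S,c=cv2.connectedComponentsWithStats(m)
for i in range(1,n):
    if S[i,4]>60: print(S[i],c[i],wray(s,c[i],tp,tr,.045).round(4))
g=imaging.snapshot("scene"); P=cloud(g); 
h2=cv2.cvtColor(g["pixels"],cv2.COLOR_RGB2HSV); mm=(h2[...,0]>5)&(h2[...,0]<25)&(h2[...,1]>70)&(P[...,2]>.17)&(P[...,2]<.2)&(P[...,0]<.5)
print("lever knob scene",P[mm].mean(0),mm.sum())
g=imaging.snapshot("side"); P=cloud(g); 
h2=cv2.cvtColor(g["pixels"],cv2.COLOR_RGB2HSV); mm=(h2[...,0]>5)&(h2[...,0]<25)&(h2[...,1]>70)&(P[...,2]>.17)&(P[...,2]<.2)&(P[...,0]<.5)&(P[...,0]>.3)
print("lever knob side",P[mm].mean(0),mm.sum())
E
```

```text
clock: 10.6
tcp_pos: [0.5214, -0.0089, 0.2336]
tcp_rot: [[-0.985, 0.17, -0.001], [0.17, 0.985, 0.0], [0.001, 0.0, -1.0]]
force: [0.5, -0.1, -0.3]
grip_width: 0.471
grip_force: 0.0
clock: 11.1
tcp_pos: [0.5898, -0.2197, 0.2332]
tcp_rot: [[-1.0, -0.001, -0.001], [-0.001, 1.0, 0.001], [0.001, 0.001, -1.0]]
force: [0.6, 0.9, 0.5]
grip_width: 0.472
grip_force: 0.0
clock: 11.5
tcp_pos: [0.5893, -0.2165, 0.2344]
tcp_rot: [[-1.0, -0.002, -0.0], [-0.002, 1.0, 0.0], [0.0, 0.0, -1.0]]
force: [-0.1, -0.1, -0.3]
grip_width: 0.467
grip_force: 0.0
[242 168  17  22 288] [249.91319444 178.88888889] [[ 0.5973 -0.2173  0.045 ]]
[  30  248   49   54 1290] [ 54.2255814  273.95736434] [[ 0.7473 -0.5262  0.045 ]]
[ 456  277   49   53 1588] [480.45214106 303.0081864 ] [[0.8255 0.2106 0.045 ]]
[501 288  11  31 215] [507.45581395 305.75813953] [[0.8535 0.3119 0.045 ]]
[394 295  16  12 110] [402.46363636 300.09090909] [[0.7864 0.0185 0.045 ]]
lever knob scene [0.4484229  0.19723639 0.18182516] 25
lever knob side [0.44844978 0.20859014 0.18280629] 33
```

View pics/w3.png

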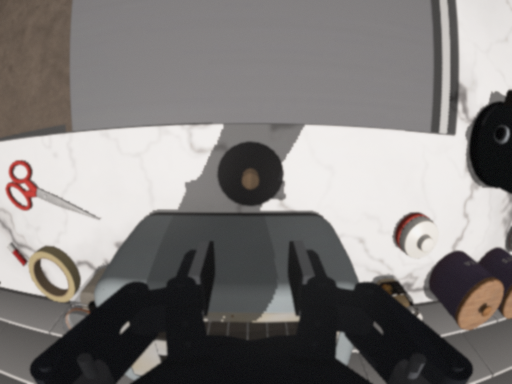

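The view shows the cap disc at (251,173) with its knob at (250,179), which puts the knob at (0.598, -0.2175). The toaster face is about 48 mm beyond it, so I'll grasp 3 mm nearer the robot for clearance.

```bash
python3 -m jog '{"claw":[4,4,4,4,4],"linear":[[-0.6,-0.1,2],[-0.6,-0.1,6],[-0.6,-0.1,10.5],[-0.6,-0.1,15],[-0.6,-0.1,18.5]],"twist":[0,0,0,0,0]}'
python3 -m jog '{"claw":[4,4],"linear":[[0,0,1],[0,0,1.5]],"twist":[0,0]}'
python3 -m jog '{"claw":[4,4],"linear":[[0,0,0.5],[0,0,0.5]],"twist":[0,0]}'
```

```text
clock: 12.15
tcp_pos: [0.5945, -0.2178, 0.047]
tcp_rot: [[-1.0, -0.001, -0.002], [-0.001, 1.0, 0.001], [0.002, 0.001, -1.0]]
force: [-0.2, -0.6, -0.6]
grip_width: 0.465
grip_force: 0.0
clock: 12.35
tcp_pos: [0.5949, -0.2183, 0.0337]
tcp_rot: [[-1.0, -0.001, -0.002], [-0.001, 1.0, 0.001], [0.002, 0.001, -1.0]]
force: [0.3, 0.6, 0.2]
grip_width: 0.473
grip_force: 0.0
clock: 12.55
tcp_pos: [0.5969, -0.2196, 0.0309]
tcp_rot: [[-1.0, -0.0, 0.003], [-0.0, 1.0, -0.001], [-0.003, -0.001, -1.0]]
force: [-0.1, -0.1, -0.1]
grip_width: 0.469
grip_force: 0.0
```

```bash
python3 -m jog '{"claw":[1.4,1.4,1.4,1.4,1.4],"linear":[[0.15,0.15,0.3],[0.15,0.15,0.3],[0.15,0.15,0.3],[0.15,0.15,0.3],[0.15,0.15,0.3]],"twist":[0,0,0,0,0]}' 30
python3 -m jog '{"claw":[1.4,1.4,1.4],"linear":[[0,0,0],[0,0,0],[0,0,0]],"twist":[0,0,0]}'
```

```text
clock: 13.05
tcp_pos: [0.595, -0.2177, 0.0275]
tcp_rot: [[-1.0, -0.0, 0.002], [-0.0, 1.0, -0.001], [-0.002, -0.001, -1.0]]
force: [-0.5, 1.0, 5.3]
grip_width: 0.209
grip_force: 29.6
clock: 13.35
tcp_pos: [0.595, -0.2177, 0.0275]
tcp_rot: [[-1.0, -0.0, 0.002], [-0.0, 1.0, -0.001], [-0.002, -0.001, -1.0]]
force: [-0.1, 0.6, 5.9]
grip_width: 0.213
grip_force: 29.6
```

```bash
python3 -m jog '{"claw":[1.4,1.4,1.4,1.4,1.4],"linear":[[0,0,-0.5],[0,0,-2.5],[0,0,-5.5],[0,0,-9],[0,0,-13]],"twist":[0,0,0,0,0]}'
python3 -m jog '{"claw":[1.4,1.4,1.4,1.4,1.4],"linear":[[0,0,-3],[0,0,-6],[0,0,-8],[0,0,-8.5],[0,0,-8.5]],"twist":[0,0,0,0,0]}'
python3 - <<'E'
from h import *
st=bot.sense(); s=imaging.snapshot("wrist"); tp,tr=st["tcp_pos"],st["tcp_rot"]
np.savez("w4",tp=tp,tr=tr,**s); im=s["pixels"]
cv2.imwrite("pics/w4.png",cv2.resize(im[190:384,140:370],None,fx=3,fy=3,interpolation=cv2.INTER_CUBIC)[...,::-1])
g=imaging.snapshot("scene"); P=cloud(g); np.savez("s4",**g)
q=P[(P[...,2]>.15)&(P[...,2]<.3)&(abs(P[...,0]-.6)<.08)&(abs(P[...,1]+.22)<.08)]
for a in np.arange(.19,.26,.005):
    w=q[abs(q[:,2]-a)<.0025]
    if len(w)>3: print(a.round(3),len(w),w.min(0).round(3),w.max(0).round(3))
E
```

```text
clock: 13.85
tcp_pos: [0.5926, -0.217, 0.1562]
tcp_rot: [[-1.0, 0.0, -0.003], [0.0, 1.0, 0.001], [0.003, 0.001, -1.0]]
force: [1.1, 0.1, -0.4]
grip_width: 0.209
grip_force: 29.4
clock: 14.35
tcp_pos: [0.5943, -0.2177, 0.2416]
tcp_rot: [[-1.0, 0.0, 0.001], [0.0, 1.0, -0.001], [-0.001, -0.001, -1.0]]
force: [-0.5, -0.2, -1.4]
grip_width: 0.213
grip_force: 29.4
0.215 19 [ 0.572 -0.243  0.213] [ 0.598 -0.215  0.217]
0.22 9 [ 0.567 -0.244  0.218] [ 0.587 -0.221  0.222]
0.23 90 [ 0.555 -0.262  0.228] [ 0.639 -0.18   0.232]
0.235 287 [ 0.557 -0.26   0.233] [ 0.635 -0.181  0.237]
0.24 17 [ 0.586 -0.236  0.238] [ 0.604 -0.206  0.242]
0.245 28 [ 0.581 -0.239  0.243] [ 0.601 -0.197  0.247]
0.25 33 [ 0.583 -0.241  0.248] [ 0.602 -0.2    0.252]
0.255 36 [ 0.582 -0.243  0.253] [ 0.604 -0.197  0.257]
0.26 44 [ 0.582 -0.243  0.258] [ 0.607 -0.197  0.262]
```

View pics/w4.png

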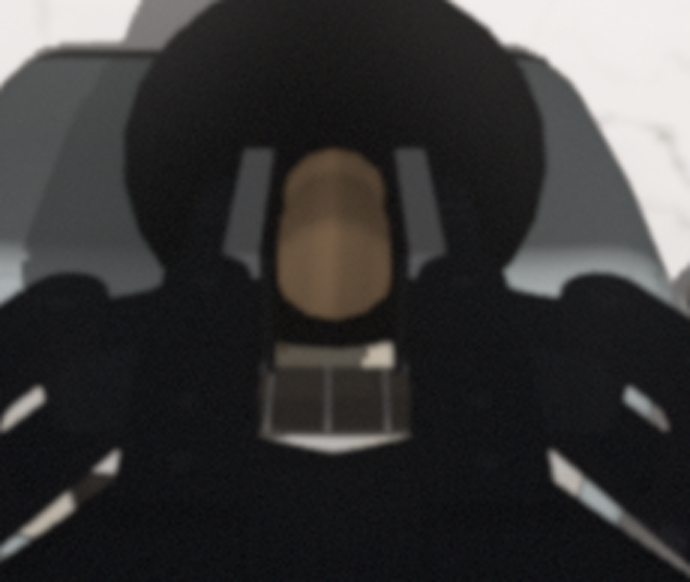

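The scene depth puts the lifted cap's flange level at z≈0.236, and the wrist picture shows the knob centred between the pads. The cap axis is about 2.7 mm ahead of the TCP in x. I'll carry it over the throat.

```bash
python3 -m jog '{"claw":[1.4,1.4,1.4,1.4,1.4],"linear":[[0.2,1.5,0],[0.6,4.5,0],[1.1,8,0],[1.6,11.5,0],[2.1,15,0]],"twist":[0,0,0,0,0]}'
python3 -m jog '{"claw":[1.4,1.4,1.4,1.4,1.4],"linear":[[0.5,3.5,0],[1,7,0],[1.5,10.5,0],[2,14,0],[2.5,17.5,0]],"twist":[0,0,0,0,0]}'
python3 -m jog '{"claw":[1.4,1.4,1.4,1.4,1.4],"linear":[[0.4,3,0],[0.7,5,0],[1,7,0],[1.1,8.1,0],[1.1,8.1,0]],"twist":[0,0,0,0,0]}'
python3 -m jog '{"claw":[1.4,1.4],"linear":[[0,0,0],[0,0,0]],"twist":[0,0]}'
python3 - <<'E'
from h import *
print(bot.sense()["tcp_pos"])
for n in ("scene","side"):
    g=imaging.snapshot(n); P=cloud(g); np.savez(n+"5",**g)
    q=P.reshape(-1,3); q=q[(abs(q[:,0]-.54)<.08)&(abs(q[:,1]-.188)<.08)]
    for lo,hi in ((.163,.170),(.169,.175),(.2,.226),(.226,.24)):
        w=q[(q[:,2]>lo)&(q[:,2]<hi)&(np.hypot(q[:,0]-.54,q[:,1]-.188)<.055)]
        if len(w)>3: print(n,lo,len(w),w.min(0).round(3),w.max(0).round(3),(w.min(0)+w.max(0))/2,circ(w))
a=dict(np.load("scene5.npz"))["pixels"][130:220,180:290];b=dict(np.load("side5.npz"))["pixels"][130:220,200:310]
cv2.imwrite("pics/c5.png",cv2.resize(np.hstack([a,b]),None,fx=3.6,fy=3.6,interpolation=cv2.INTER_CUBIC)[...,::-1])
E
```

```text
clock: 14.95
tcp_pos: [0.5715, -0.065, 0.24]
tcp_rot: [[-1.0, -0.0, -0.002], [-0.0, 1.0, 0.001], [0.002, 0.001, -1.0]]
force: [0.6, 0.3, -0.2]
grip_width: 0.212
grip_force: 29.4
clock: 15.45
tcp_pos: [0.5462, 0.1097, 0.2401]
tcp_rot: [[-1.0, -0.001, -0.002], [-0.001, 1.0, 0.0], [0.002, 0.0, -1.0]]
force: [1.1, -0.1, -0.8]
grip_width: 0.208
grip_force: 29.4
clock: 15.95
tcp_pos: [0.5359, 0.1899, 0.2405]
tcp_rot: [[-1.0, -0.003, -0.002], [-0.003, 1.0, -0.0], [0.002, -0.0, -1.0]]
force: [0.5, 0.1, -0.6]
grip_width: 0.215
grip_force: 29.4
clock: 16.15
tcp_pos: [0.5371, 0.1876, 0.2411]
tcp_rot: [[-1.0, 0.001, -0.0], [0.001, 1.0, -0.0], [0.0, -0.0, -1.0]]
force: [-0.2, 0.3, -1.0]
grip_width: 0.207
grip_force: 29.4
[0.53707086 0.18764713 0.24112085]
scene 0.163 101 [0.503 0.146 0.163] [0.575 0.219 0.17 ] [0.53939894 0.18253071 0.16650478] (array([0.5401068, 0.1832335]), np.float64(0.033369303745675725))
scene 0.169 90 [0.504 0.146 0.169] [0.577 0.219 0.174] [0.54018487 0.18245215 0.17144011] (array([0.54050975, 0.1838285 ]), np.float64(0.03343630993386047))
scene 0.2 33 [0.515 0.159 0.213] [0.553 0.185 0.222] [0.53400475 0.17198159 0.21764769] (array([0.53601935, 0.17873557]), np.float64(0.01767849835117432))
scene 0.226 238 [0.498 0.142 0.227] [0.579 0.225 0.238] [0.53866391 0.18337858 0.23272629] (array([0.53720145, 0.1803856 ]), np.float64(0.02995746478112381))
side 0.163 106 [0.501 0.153 0.163] [0.575 0.226 0.17 ] [0.53778746 0.18934193 0.16653244] (array([0.53730629, 0.18972225]), np.float64(0.033460688598775705))
side 0.169 99 [0.503 0.153 0.169] [0.575 0.226 0.174] [0.53879352 0.18923511 0.17173397] (array([0.53716503, 0.1891336 ]), np.float64(0.03339418140409353))
side 0.226 321 [0.496 0.149 0.227] [0.579 0.231 0.239] [0.53719081 0.19016111 0.23301457] (array([0.53650523, 0.19186307]), np.float64(0.03047052074287481))
```

View pics/c5.png

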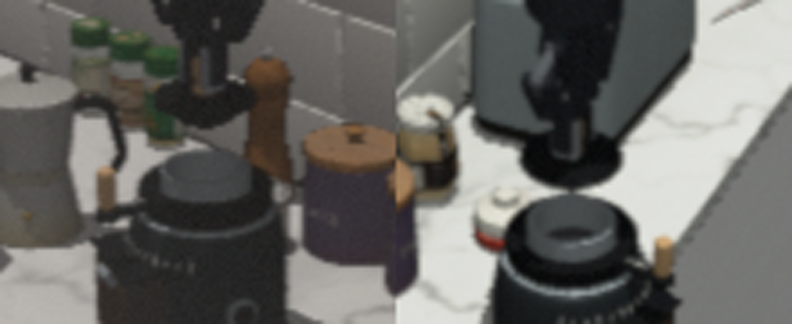

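Both views agree that the cap is about 1.5 mm short in x and 1 mm too far in y relative to the throat. I'll correct that and lower it.

```bash
python3 -m jog '{"claw":[1.4,1.4,1.4,1.4,1.4],"linear":[[-0.15,-0.1,1],[-0.15,-0.1,2.5],[-0.15,-0.1,3.6],[-0.15,-0.1,3.8],[-0.15,-0.1,3.8]],"twist":[0,0,0,0,0]}'
python3 -m jog '{"claw":[1.4,1.4,1.4],"linear":[[0,0,0.2],[0,0,0.4],[0,0,0.5]],"twist":[0,0,0]}'
```

```text
clock: 16.75
tcp_pos: [0.5381, 0.1872, 0.2026]
tcp_rot: [[-1.0, 0.0, -0.001], [0.0, 1.0, -0.0], [0.001, -0.0, -1.0]]
force: [-0.1, 0.4, -0.1]
grip_width: 0.212
grip_force: 29.4
clock: 17.05
tcp_pos: [0.5388, 0.1876, 0.1986]
tcp_rot: [[-1.0, -0.0, 0.001], [-0.0, 1.0, 0.0], [-0.001, 0.0, -1.0]]
force: [0.1, -1.2, -0.3]
grip_width: 0.206
grip_force: 29.4
```

```bash
python3 -m jog '{"claw":[1.4,1.4,1.4],"linear":[[0,0,0.2],[0,0,0.45],[0,0,0.6]],"twist":[0,0,0]}'
```

```text
clock: 17.35
tcp_pos: [0.5385, 0.1875, 0.1921]
tcp_rot: [[-1.0, -0.0, -0.0], [-0.0, 1.0, -0.0], [0.0, -0.0, -1.0]]
force: [-0.6, -0.7, -1.2]
grip_width: 0.211
grip_force: 29.4
```

```bash
python3 -m jog '{"claw":[1.4,1.4,1.4],"linear":[[0,0,0.2],[0,0,0.4],[0,0,0.4]],"twist":[0,0,0]}'
```

```text
clock: 17.65
tcp_pos: [0.5383, 0.1874, 0.1879]
tcp_rot: [[-1.0, -0.0, -0.001], [-0.0, 1.0, -0.0], [0.001, -0.0, -1.0]]
force: [0.4, 0.4, -0.8]
grip_width: 0.21
grip_force: 29.4
```

```bash
python3 -m jog '{"claw":[1.4,1.4,1.4],"linear":[[0,0,0.1],[0,0,0.2],[0,0,0.2]],"twist":[0,0,0]}'
```

```text
clock: 17.95
tcp_pos: [0.5385, 0.1875, 0.1862]
tcp_rot: [[-1.0, -0.0, -0.0], [-0.0, 1.0, -0.0], [0.0, -0.0, -1.0]]
force: [0.6, 0.9, -1.1]
grip_width: 0.209
grip_force: 29.4
```

```bash
python3 -m jog '{"claw":[1.4,1.4,1.4],"linear":[[0,0,0.1],[0,0,0.15],[0,0,0.15]],"twist":[0,0,0]}'
```

```text
clock: 18.25
tcp_pos: [0.5387, 0.1876, 0.1855]
tcp_rot: [[-1.0, -0.0, 0.001], [-0.0, 1.0, 0.0], [-0.001, 0.0, -1.0]]
force: [-2.5, 0.6, 4.6]
grip_width: 0.207
grip_force: 30.0
```

The flange touches the rim at the expected height, with about 5 N up. I'll release, rise, then move away and check.

```bash
python3 -m jog '{"claw":[2.6,4,4,4,4],"linear":[[0,0,0],[0,0,0],[0,0,0],[0,0,-1],[0,0,-3]],"twist":[0,0,0,0,0]}'
python3 -m jog '{"claw":[4,4,4,4,4],"linear":[[0,0,-3],[0,0,-6],[0,-4,-8],[0,-9,-8],[0,-14,-8]],"twist":[0,0,0,0,0]}'
python3 -m jog '{"claw":[4,4,4],"linear":[[0,-2,0],[0,-2,0],[0,-2,0]],"twist":[0,0,0]}'
python3 - <<'E'
from h import *
print(bot.sense()["tcp_pos"],bot.sense()["force"])
for n in ("scene","side"):
    g=imaging.snapshot(n); P=cloud(g); np.savez(n+"6",**g)
    q=P.reshape(-1,3); q=q[(np.hypot(q[:,0]-.539,q[:,1]-.188)<.055)]
    for lo,hi in ((.174,.19),(.2,.22)):
        w=q[(q[:,2]>lo)&(q[:,2]<hi)]
        if len(w)>3: print(n,lo,len(w),w.min(0).round(3),w.max(0).round(3),((w.min(0)+w.max(0))/2).round(4),np.median(w[:,2]), "plane",np.linalg.lstsq(np.c_[w[:,:2],np.ones(len(w))],w[:,2],rcond=None)[0].round(3))
    h2=cv2.cvtColor(g["pixels"],cv2.COLOR_RGB2HSV); mm=(h2[...,0]>5)&(h2[...,0]<25)&(h2[...,1]>70)&(P[...,2]>.17)&(P[...,2]<.2)&(P[...,0]<.49)&(P[...,0]>.35)&(P[...,1]>.1)&(P[...,1]<.3)
    print("lever",P[mm].mean(0),mm.sum())
a=dict(np.load("scene6.npz"))["pixels"][130:220,180:290];b=dict(np.load("side6.npz"))["pixels"][150:240,200:310]
cv2.imwrite("pics/c6.png",cv2.resize(np.hstack([a,b]),None,fx=3.6,fy=3.6,interpolation=cv2.INTER_CUBIC)[...,::-1])
E
```

```text
clock: 18.75
tcp_pos: [0.5374, 0.1872, 0.214]
tcp_rot: [[-1.0, 0.0, -0.003], [0.0, 1.0, -0.001], [0.003, -0.001, -1.0]]
force: [-0.8, 0.1, 1.2]
grip_width: 0.471
grip_force: 0.0
clock: 19.25
tcp_pos: [0.5393, 0.0465, 0.2967]
tcp_rot: [[-1.0, -0.002, 0.004], [-0.002, 1.0, -0.0], [-0.004, -0.0, -1.0]]
force: [0.7, -0.8, 0.6]
grip_width: 0.468
grip_force: 0.0
clock: 19.55
tcp_pos: [0.5387, 0.0274, 0.2954]
tcp_rot: [[-1.0, 0.001, 0.001], [0.001, 1.0, 0.001], [-0.001, 0.001, -1.0]]
force: [-0.3, 0.3, 1.1]
grip_width: 0.472
grip_force: 0.0
[0.5386643  0.02743508 0.29535565] [-0.31702949  0.27677586  1.07737774]
scene 0.174 266 [0.499 0.142 0.174] [0.582 0.225 0.189] [0.5405 0.1837 0.1818] 0.1790519239715938 plane [0.014 0.015 0.169]
scene 0.2 31 [0.533 0.172 0.2  ] [0.548 0.192 0.212] [0.5409 0.1818 0.2059] 0.2069912828669338 plane [ 0.37   0.087 -0.009]
lever [0.44849559 0.19764302 0.18201759] 26
side 0.174 340 [0.497 0.147 0.174] [0.58  0.23  0.189] [0.5385 0.1886 0.1816] 0.17857956397475588 plane [ 0.009 -0.014  0.177]
side 0.2 32 [0.529 0.184 0.201] [0.548 0.201 0.214] [0.5381 0.1924 0.2076] 0.20665491467837455 plane [ 0.061 -0.281  0.228]
lever [0.44852392 0.20840844 0.18242677] 36
```

View pics/c6.png

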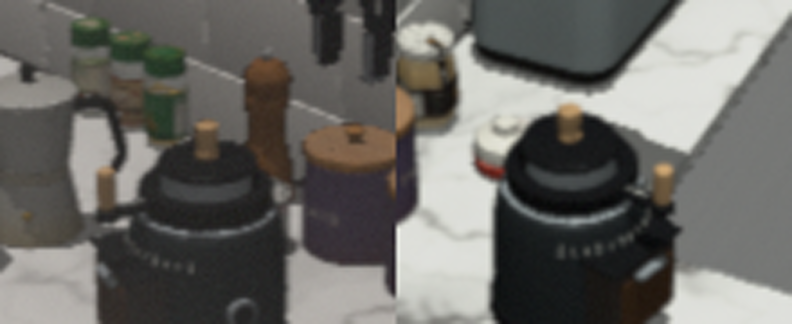

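Both views show the cap seated level on the throat, with the flange top at about 0.180. The lever knob hasn't moved since I set it, and nothing else is disturbed.

```bash
python3 -c "
from bench import bot
print(bot.close_job())"
```

```text
the job is handed in; nothing more can be done
None
```

I rocked the lever to about 5 N at the clockwise end and 6 N at the coarse end, left it released in the middle of the free play, and seated the cap level on the throat without touching anything else; I handed the job in at about 20 s, and no verdict came back.

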